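Reset the tripped isolator behind the ski grinder's locked panel

TASK

The edge grinder in the ski workshop has tripped. Give the orange key in its top panel the full quarter turn to unlock it, swing the panel up by its black handle, easing it rather than flinging it, until it stands about upright by itself, and then push the red isolator lever inside all the way over to the other side. Leave the jar, the screwdriver and the binding base where they are.

Things in the scene. Friction and masses are not known exactly. Their poses are not given: they have to be found in the camera images.
- grinder: Bench-top ski edge grinder, bolted down. Its main part is a blue open-topped steel box, 170 mm (x) by 240 mm (y) by 120 mm high, walls 8 mm, floor 10 mm; the motor and disc guard (at most 110 mm high) stick out 112 mm on the box's +y side, away from the robot. Origin: centre of the box's underside, on the bench. Its -x face is the front, with the handle, and looks to the robot's left; its +x face, the rear, has the hinge; z up. Turned by up to 0.35 rad either way from that.
- key (a joint): Turn of the key in rad: 0 locked (orange T-bar across, along the grinder's y), 1.571 unlocked (T-bar along the grinder's x, front to back; hard stop there). It turns anticlockwise seen from above and may start up to 0.25 off locked. It stays where it is left; friction 0.12 N m, about 3.5 N at 36 mm from the axis. A steel cam under the panel holds the panel shut until the key is past about 1.2 rad.
- key_bar (a point): Centre of the orange T-bar of the key, on the key's axis (the panel's normal). The bar is 100 mm long (50 mm each way, along this point's y axis), 14 mm wide (its x), 16 mm high (its z); the space below it to the panel's top is 28 mm, with only the 16 mm round shank in it. The key stays in the lock, which sits in the panel 135 mm from the hinge, midway across the grinder's y.
- panel (a joint): Opening angle of the panel in rad: 0 shut, 1.571 upright, stop at 1.85. It swings up about the hinge on the box's rear (+x) top edge. The stiff friction hinge holds the panel at any angle; lifting at the handle takes about 6 N at first.
- panel_handle (a point): Middle of the round black bar of the panel's handle: 12 mm thick, 120 mm long along this point's y axis, in the plane of the panel, 40 mm beyond its front edge and 210 mm from the hinge, 124 mm above the bench when shut. Nothing is above, below or in front of the bar, and the gap between bar and box front is 34 mm. The panel is an aluminium plate 170 by 240 mm, 6 mm thick; this point's x axis runs from bar to hinge, z is the panel's outward normal (up when shut).
- panel_hinge (a point): Middle of the panel's hinge axis (along this point's y axis), 124 mm above the bench at the box's rear edge.
- isolator (a joint): Angle of the red isolator lever in rad: 0 tripped (leaning 0.5 rad to the grinder's -y), 1.0 on (leaning 0.5 rad to its +y); starts within 0.15 of tripped. It stays where it is left; about 1.2 N at the knob moves it.
- isolator_tip (a point): Centre of the round red knob, 26 mm across, on the isolator lever inside the box. The lever is 50 mm from pivot to knob centre; the pivot is 32 mm above the bench at 0 mm in x and 10 mm in y of the grinder's frame, its axis along the grinder's x. The knob is about 76 mm above the bench at either end and 82 mm midway. Apart from the low blocks at the back (up to 55 mm above the bench) and the lever's 25 mm high yellow base, the box around it is empty.
- wax_jar: Jar of wax with a red cap, 66 mm across, 75 mm high, standing on the bench beside the grinder. Origin: centre of its underside. A bystander.
- screwdriver: Screwdriver with a blue handle, 200 mm long, lying on the bench. Its length is along x, the handle to -x. A bystander.
- binding: Black snowboard binding base, 200 by 108 mm, 33 mm high, lying on the bench. Origin: centre of its underside. A bystander.

How it is judged:
By the outcome, as a careful person would: the job done as asked, in the order asked, and still so for the second after the job is handed in, with the robot touching nothing.
It also fails if it takes over 61 s, if anything falls off the work surface, if the arm or the gripper's body presses on something with over 40 N, if the wrist force passes 120 N, or if a joint passes its speed limit or range.

ROBOT

A 7-joint arm with a two-finger parallel gripper is mounted at the origin on the work surface. World frame = base frame: x ahead of the robot, y to its left, z up, the work surface at z = 0. Lengths are in m, angles in degrees, forces in N, time in s.
With the tool pointing down it reaches from about 0.425 to 0.825 m from the base axis. Payload 3.6 kg.
Tool frame: the origin (TCP) lies on the centre line of the jaws, within the pads' length; the fingertips stand 11 mm ahead of it and the grasp point (between the pads) lies 8 mm behind it; z points along the fingers, y is the line along which they close (so a half turn about z gives the same grasp; the last joint's range is limited). The gripper opens to 93 mm and grips with 3 to 60 N. Pads are 15 mm wide; open, the fingers measure 128 mm over their backs; the gripper's body (75 mm by 188 mm) begins 65 mm behind the grasp point.
Start: joints at [-66.205, 35.231, -0.722, 81.555, 0.464, 63.22, -2.315], TCP at [0.278, 0.588, 0.23] pointing down, gripper open.
Joint ranges: [-178.69, 178.69], [-17.37, 117.87], [-77.05, 75.6], [15.02, 138.74], [-78.02, 258.01], [0.78, 113.62], [-162.83, 162.83]. Speed limits (degrees/s): [159.86, 159.86, 180, 180, 180, 180, 180].

INTERFACE

Orientations are given as [roll, pitch, yaw] about the fixed x, y, z axes, in that order (R = Rz(yaw) Ry(pitch) Rx(roll)).
In Python, from workcell import state, vision, sign_off gives the robot as it stands.
- The arm moves only by the shell command python3 -m crank 'ROWS'. ROWS is JSON, one flat list of numbers, 7 for each row, row after row: the shift along the tool's x, y, z as a fraction of full scale, then the turn, a rotation vector about the tool's x, y, z as a fraction of full scale, then the gripper command: -1 is shut, 1 is fully open, values between are in proportion. A call has exactly 8 rows; each row is the pose to reach, as a shift and turn from the pose commanded when the call began, along the tool's axes at that moment; what a row does not reach only later rows make up. Full scale, the value 1, is 0.1 m for a shift and 45 degrees for a turn. A row lasts 1/12 s, in which the tool goes at most 41.7 mm and 7.16 degrees, less where a joint would pass 70% of its speed; a pose out of reach is approached as far as the arm can. A call with a number of a shift or a turn outside -1 to 1 is refused whole. A call with a gripper value outside its range is refused whole. The fingers move at their own pace and stop on an object; the grip force is fixed at half the most. Time passes only in rows, so rows that repeat a pose let the fingers close, or fill a call up. It gives the time, the measured TCP pose, the force, the opening and the grip force at its end, in the units of the state.
- state(): the state, without advancing time (a new reading comes with each control period).
- vision.snapshot(name): name is "side" or "top" or "wrist"; returns the picture (384x512x3 uint8, red, green, blue); there is no depth.
- vision.calibration(name): a dict with "fx", "fy", "cx", "cy" (pixels), "k1" (the pictures are not rectified: a ray, as slopes to the right and down, at radius r is drawn at 1 + k1 r^2 times it, then the intrinsics apply), "R" (3x3) and "t" (3): a world point X has camera coordinates R X + t. Camera axes: x right, y down, z forward; pixel columns grow to the right and rows downward; lengths in m; the calibration is good to about 2 mm. A picture is of the moment at which its call begins: read the wrist's pose just before it. calibration takes no time and is no camera call; for the wrist camera it gives the pose at the moment of the call.
- sign_off(): hands the job in; it is judged then, once.
The state is a dict: "time_s": time; "joints": joint angles; "qvel": joint speeds; "joint_efforts": joint torques, N m; "eef_pos": TCP position; "tool_rot": TCP orientation; "wrist_force": force on the tool from outside, world axes, zero at the start; "ft_torque": the same for the moment, N m; "gripper_width": opening from 0.0 (shut) to 1.0 (fully open); "grasp_force": force on a finger pad.
Only numpy, scipy, OpenCV 4.12 (cv2) and the standard library are available. Lean on these libraries where they do the work, as an engineer would, in place of code of your own. Each camera call takes 0.05 s, during which the arm holds its last target. There are 200 camera calls.

## Working session

There is one attempt and no reset: what is moved stays moved. The work goes in short steps, Python scripts to look and compute and a shell command to move; the robot and the scene stay as the last step left them, time stands still between calls to the robot, and variables do not carry over. Pictures are saved under pics/ and viewed, at most 10 in all, crops included, and the job is handed in when it is done.

```bash
ls; mkdir -p pics
python3 - <<'E'
from workcell import state, vision
import cv2, numpy as np
s=state(); print(s['time_s'],s['eef_pos'],s['tool_rot'],s['gripper_width'])
a=vision.snapshot("top"); b=vision.snapshot("side")
cv2.imwrite('pics/top0.png',a[:,:,::-1]); cv2.imwrite('pics/side0.png',b[:,:,::-1])
for n in("top","side","wrist"):
    c=vision.calibration(n); print(n,{k:np.round(v,3).tolist() for k,v in c.items()})
E
```

```text
pics
0.0 [0.27758612 0.5868953  0.22848484] [-1.79852132e+02  3.26692669e-03  1.54689929e+02] 1.000892697817525
top {'fx': 464.561, 'fy': 464.561, 'cx': 254.335, 'cy': 192.406, 'k1': -0.18, 'R': [[-0.007, -1.0, -0.001], [-0.98, 0.007, -0.199], [0.199, -0.0, -0.98]], 't': [0.045, 0.538, 1.303]}
side {'fx': 417.947, 'fy': 417.947, 'cx': 251.013, 'cy': 190.845, 'k1': 0.006, 'R': [[0.774, -0.633, 0.002], [-0.363, -0.447, -0.817], [0.518, 0.632, -0.576]], 't': [-0.398, 0.295, 1.014]}
wrist {'fx': 272.758, 'fy': 272.758, 'cx': 256.738, 'cy': 188.182, 'k1': -0.059, 'R': [[0.428, 0.904, -0.003], [0.862, -0.407, 0.302], [0.272, -0.132, -0.953]], 't': [-0.648, -0.035, 0.394]}
```

View pics/top0.png

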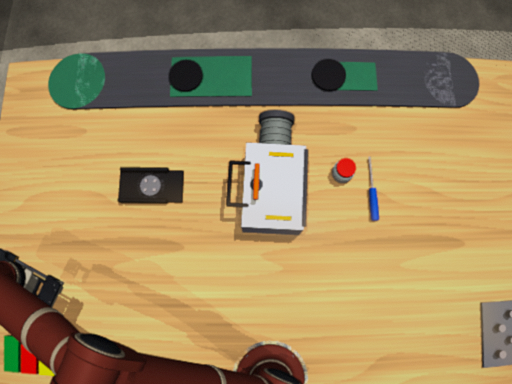

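View pics/side0.png

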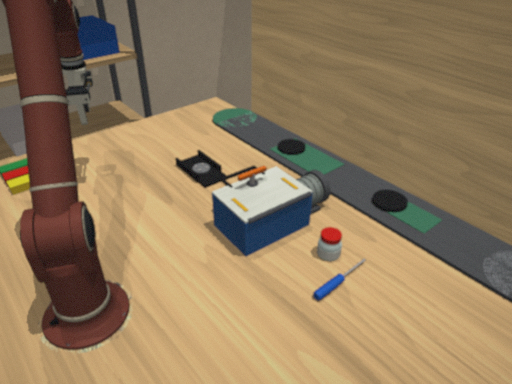

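The top view shows the grinder at about (272,187), the handle bar at about (229,183) on its left and the orange key at (256,182). The jar is at (344,168), the screwdriver at (374,190) and the binding at (151,185). In the side view the key is at (252,174) and the panel near (262,193).

```bash
cat > h.py <<'E'
import numpy as np, cv2
from workcell import state, vision
from scipy.spatial.transform import Rotation as Rot
def ray(c,uv):
    K=np.array([[c['fx'],0,c['cx']],[0,c['fy'],c['cy']],[0,0,1]])
    p=cv2.undistortPoints(np.array([[uv]],float),K,np.array([c['k1'],0,0,0.]))[0,0]
    R=np.array(c['R']);t=np.array(c['t'])
    d=R.T@np.array([p[0],p[1],1]);return -R.T@t,d/np.linalg.norm(d)
def plane(c,uv,z):
    o,d=ray(c,uv);return o+d*(z-o[2])/d[2]
def tri(rays):
    A=sum(np.eye(3)-np.outer(d,d) for o,d in rays);b=sum((np.eye(3)-np.outer(d,d))@o for o,d in rays)
    return np.linalg.solve(A,b)
def proj(c,X):
    p=np.array(c['R'])@X+c['t'];x,y=p[:2]/p[2];s=1+c['k1']*(x*x+y*y)
    return np.array([c['fx']*x*s+c['cx'],c['fy']*y*s+c['cy']])
def tool():
    s=state();return np.array(s['eef_pos']),Rot.from_euler('xyz',s['tool_rot'],degrees=True),s
def mask(img,lo,hi):
    m=cv2.inRange(cv2.cvtColor(img,cv2.COLOR_RGB2HSV),lo,hi)
    n,l,st,ce=cv2.connectedComponentsWithStats(m)
    return m,l,st,ce
def comp(img,lo,hi,box=None):
    m=cv2.inRange(cv2.cvtColor(img,cv2.COLOR_RGB2HSV),lo,hi)
    if box: 
        k=np.zeros_like(m);x0,y0,x1,y1=box;k[y0:y1,x0:x1]=255;m&=k
    n,l,st,ce=cv2.connectedComponentsWithStats(m)
    i=1+np.argmax(st[1:,4]);pts=np.argwhere(l==i)[:,::-1].astype(float)
    return ce[i],st[i],pts
def goto(p,R):
    """rows units for going from the current measured pose to p,R"""
    P,R0,s=tool();d=R0.inv().apply(np.array(p)-P)/0.1;r=(R0.inv()*R).as_rotvec(degrees=True)/45
    print('shift',d.round(3),'turn',r.round(3))
E
python3 - <<'E'
from h import *
I={n:cv2.imread(f'pics/{n}0.png')[:,:,::-1].copy() for n in('top','side')}
C={n:vision.calibration(n) for n in I}
box={'top':(225,140,310,235),'side':(205,140,320,250)}
r=[];e={}
for n in I:
    ce,st,pts=comp(I[n],(5,150,120),(16,255,255),box[n]);print(n,'key',ce.round(1),st)
    r.append(ray(C[n],ce))
    (cx,cy),(w,h),a=cv2.minAreaRect(pts.astype(np.float32)); b=cv2.boxPoints(((cx,cy),(w,h),a)); print(b.round(1).tolist())
    v=np.linalg.svd(pts-ce)[2][0]; t=(pts-ce)@v; e[n]=[ce+v*t.min(),ce+v*t.max()]
K=tri(r);print('key',K)
for q in e['top']: print('end',plane(C['top'],q,K[2]))
# panel quad, top
ce,st,pts=comp(I['top'],(0,0,170),(180,50,255),(238,138,312,240))
m=np.zeros((384,512),np.uint8);p=pts.astype(int);m[p[:,1],p[:,0]]=255
hull=cv2.convexHull(p.astype(np.int32));q=cv2.boxPoints(cv2.minAreaRect(hull));
q=cv2.approxPolyDP(hull,6,True)[:,0];print('panel',q.tolist())
for x in q: print(plane(C['top'],x,.127).round(3))
cv2.imwrite('pics/crop.png',np.hstack([cv2.resize(I['top'][130:240,215:320,::-1],(420,440),interpolation=2),cv2.resize(I['side'][150:260,200:295,::-1],(380,440),interpolation=2)]))
E
```

```text
top key [255.8 181.7] [253 164   6  36 170]
[[253.0, 164.0], [258.0, 164.0], [258.0, 199.0], [253.0, 199.0]]
side key [250.8 172.4] [238 166  28  14 148]
[[236.8000030517578, 174.8000030517578], [264.1000061035156, 164.60000610351562], [266.0, 169.60000610351562], [238.6999969482422, 179.89999389648438]]
key [0.54475934 0.03784917 0.16477144]
end [0.59490042 0.03473057 0.16477144]
end [0.49814651 0.04011106 0.16477144]
panel [[305, 146], [303, 228], [242, 226], [246, 143]]
[ 0.657 -0.103  0.127]
[ 0.424 -0.09   0.127]
[0.431 0.076 0.127]
[0.667 0.064 0.127]
```

View pics/crop.png

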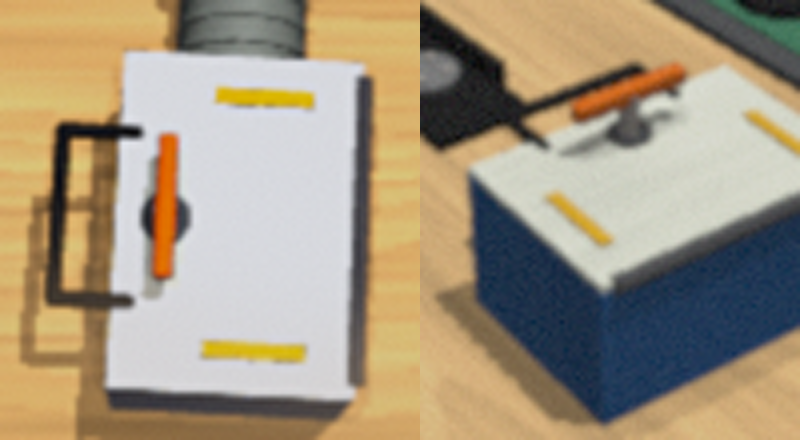

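The crop puts the handle bar's middle at about pixel (229.7,183.2) in the top view, and the key bar is close to locked. The grinder's yaw is about -93°, with its centre near (0.542,-0.012). I'll move above the key.

```bash
python3 -m crank '[-0.3,-0.25,-0.05,0,0,0.25,1, -0.5,-0.45,-0.1,0,0,0.4,1, -0.7,-0.65,-0.15,0,0,0.55,1, -0.9,-0.8,-0.2,0,0,0.7,1, -1,-0.9,-0.2,0,0,0.85,1, -1,-0.9,-0.2,0,0,1,1, -1,-0.9,-0.2,0,0,1,1, -1,-0.9,-0.2,0,0,1,1]'
python3 - <<'E'
from h import *
goto([.512,.040,.25],Rot.from_euler('xyz',[180,0,-3],degrees=True))
C=vision.calibration('top');print(plane(C,(229.7,183.2),.124))
E
```

```text
time_s: 0.77
eef_pos: [0.3297, 0.463, 0.2493]
tool_rot: [-180.0, 0.0, 109.6]
wrist_force: [0.4, 0.0, 0.4]
gripper_width: 1.002
grasp_force: 0.0
shift [-4.596e+00  2.960e-01 -4.000e-03] turn [0.000e+00 1.000e-03 2.503e+00]
[0.55101821 0.10988455 0.124     ]
```

```bash
python3 -m crank '[-0.3,0.1,0,0,0,0.15,1, -0.6,0.1,0,0,0,0.3,1, -0.9,0.1,0,0,0,0.45,1, -1,0.3,0,0,0,0.6,1, -1,0.5,0,0,0,0.75,1, -1,0.7,0,0,0,0.9,1, -1,0.7,0,0,0,1,1, -1,0.7,0,0,0,1,1]'
python3 - <<'E'
from h import *
goto([.512,.040,.25],Rot.from_euler('xyz',[180,0,-3],degrees=True))
E
```

```text
time_s: 1.43
eef_pos: [0.4299, 0.3929, 0.2488]
tool_rot: [180.0, 0.1, 64.7]
wrist_force: [-0.0, 0.0, 0.4]
gripper_width: 1.0
grasp_force: 0.0
shift [-2.838  2.253 -0.007] turn [1.000e-03 1.000e-03 1.503e+00]
```

```bash
python3 -m crank '[-0.3,0.3,0,0,0,0.15,1, -0.6,0.6,0,0,0,0.3,1, -0.9,0.9,0,0,0,0.45,1, -1,1,0,0,0,0.6,1, -1,1,0,0,0,0.75,1, -1,1,0,0,0,0.9,1, -1,1,0,0,0,1,1, -1,1,0,0,0,1,1]'
python3 - <<'E'
from h import *
goto([.512,.040,.25],Rot.from_euler('xyz',[180,0,-3],degrees=True))
E
```

```text
time_s: 2.1
eef_pos: [0.4761, 0.26, 0.2492]
tool_rot: [-180.0, 0.1, 19.8]
wrist_force: [1.0, 1.0, 0.1]
gripper_width: 1.002
grasp_force: 0.0
shift [-0.409  2.192 -0.008] turn [0.    0.002 0.507]
```

```bash
python3 -m crank '[-0.2,0.3,0,0,0,0.1,1, -0.2,0.6,0,0,0,0.2,1, -0.3,0.9,0,0,0,0.3,1, -0.4,1,0,0,0,0.4,1, -0.4,1,0,0,0,0.5,1, -0.4,1,0,0,0,0.5,1, -0.4,1,0,0,0,0.5,1, -0.4,1,0,0,0,0.5,1]'
python3 - <<'E'
from h import *
goto([.512,.040,.25],Rot.from_euler('xyz',[180,0,-3],degrees=True))
c=vision.calibration('wrist');im=vision.snapshot('wrist');cv2.imwrite('pics/w1.png',im[:,:,::-1]);np.save('w1.npy',c,allow_pickle=True)
print(proj(c,np.array([.545,.038,.165])),proj(c,np.array([.55,.111,.124])))
E
```

```text
time_s: 2.77
eef_pos: [0.4729, 0.1532, 0.2495]
tool_rot: [-180.0, 0.0, -2.5]
wrist_force: [0.2, -0.2, -0.4]
gripper_width: 1.002
grasp_force: 0.0
shift [ 0.44   1.114 -0.006] turn [-0.     0.001  0.011]
[386.23679568 111.00875508] [295.45588741 107.03190344]
```

View pics/w1.png

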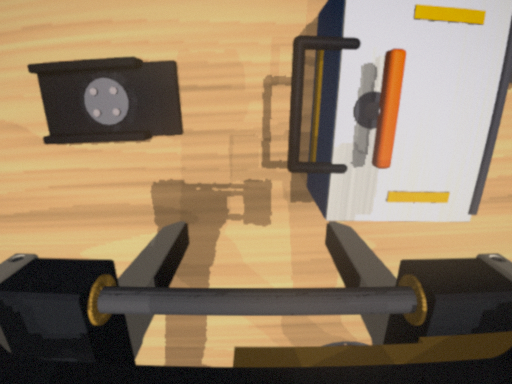

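The wrist view shows the key bar from (397,50) to (382,167) and the handle bar from (299,38) to (295,170), both within about 4 px of what I predicted. I'll refine both from these views.

Run:
```python
from h import *
c=np.load('w1.npy',allow_pickle=True).item();im=cv2.imread('pics/w1.png')[:,:,::-1].copy()
ce,st,pts=comp(im,(5,150,100),(16,255,255),(340,20,430,200))
T=vision.calibration('top');S=vision.calibration('side')
print(ce,tri([ray(c,ce),ray(T,(255.8,181.7)),ray(S,(250.8,172.4))]),plane(c,ce,.162))
v=np.linalg.svd(pts-ce)[2][0];t=(pts-ce)@v
a,b=[plane(c,ce+v*q,.165) for q in(t.min(),t.max())];print(a,b,np.degrees(np.arctan2(*(a-b)[1::-1])))
print('handle',tri([ray(c,(297,104.5)),ray(T,(229.7,183.2))]))
a,b=plane(c,(299,40),.124),plane(c,(295,170),.124);print(a,b,np.degrees(np.arctan2(*(a-b)[1::-1])))
```

```text
[390.03095104 106.31457513] [0.54616155 0.03699578 0.16507632] [0.54875476 0.03354836 0.162     ]
[0.59431522 0.03227737 0.165     ] [0.49516255 0.03741085 0.165     ] -2.963756086918668
handle [0.55196471 0.1095644  0.1215228 ]
[0.61107731 0.10717829 0.124     ] [0.48560562 0.11171666 0.124     ] -2.071510866050187
```

```bash
python3 -m crank '[0.1,0.3,0,0,0,0,1, 0.2,0.6,0,0,0,0,1, 0.4,0.9,0,0,0,0,1, 0.46,1,0.1,0,0,0.01,1, 0.46,1,0.2,0,0,0.01,1, 0.46,1,0.3,0,0,0.01,1, 0.46,1,0.3,0,0,0.01,1, 0.46,1,0.3,0,0,0.01,1]'
python3 - <<'E'
from h import *
goto([.514,.037,.157],Rot.from_euler('xyz',[180,0,-3],degrees=True))
E
```

```text
time_s: 3.48
eef_pos: [0.5131, 0.0521, 0.2186]
tool_rot: [-180.0, 0.2, -3.0]
wrist_force: [-0.5, 0.4, -0.5]
gripper_width: 1.001
grasp_force: 0.0
shift [0.019 0.151 0.615] turn [-0.001  0.004 -0.001]
```

```bash
python3 -m crank '[0.02,0.15,0.1,0,0,0,1, 0.02,0.15,0.3,0,0,0,1, 0.02,0.15,0.5,0,0,0,1, 0.02,0.15,0.62,0,0,0,1, 0.02,0.15,0.62,0,0,0,-1, 0.02,0.15,0.62,0,0,0,-1, 0.02,0.15,0.62,0,0,0,-1, 0.02,0.15,0.62,0,0,0,-1]'
python3 -m crank '[0,0,0,0,0,0,-1, 0,0,0,0,0,0,-1, 0,0,0,0,0,0,-1, 0,0,0,0,0,0,-1, 0,0,0,0,0,0,-1, 0,0,0,0,0,0,-1, 0,0,0,0,0,0,-1, 0,0,0,0,0,0,-1]'
```

```text
time_s: 4.15
eef_pos: [0.5161, 0.0353, 0.1588]
tool_rot: [-180.0, -0.1, -3.2]
wrist_force: [-0.4, -0.1, -0.4]
gripper_width: 0.76
grasp_force: 0.0
time_s: 4.82
eef_pos: [0.5152, 0.0357, 0.1576]
tool_rot: [-179.9, 0.0, -3.3]
wrist_force: [0.5, 4.8, 0.8]
gripper_width: 0.192
grasp_force: 2.5
```

```bash
python3 -m crank '[0,-0.02,0,0,0,0,-1, 0,-0.02,0,0,0,0,-1, 0,-0.02,0,0,0,0,-1, 0,-0.02,0,0,0,0,-1, 0,-0.02,0,0,0,0,-1, 0,-0.02,0,0,0,0,-1, 0,-0.02,0,0,0,0,-1, 0,-0.02,0,0,0,0,-1]'
python3 - <<'E'
from h import *
p,R,s=tool();c=np.array([.547,.0355]);print(p,s['ft_torque'])
for k in(1,2):
  a=0
d=p[:2]-c
for ang in (10,20,30,40,50,60,70,80,90,95):
  r=np.radians(ang);n=c+np.array([[np.cos(r),-np.sin(r)],[np.sin(r),np.cos(r)]])@d
  x=R.inv().apply([*(n-p[:2]),0])/.1;print(ang,x.round(3),(-ang/45).__round__(3))
E
```

```text
time_s: 5.48
eef_pos: [0.5152, 0.0377, 0.1576]
tool_rot: [-179.9, 0.0, -3.2]
wrist_force: [-0.7, 4.7, 1.2]
gripper_width: 0.149
grasp_force: 29.9
[0.51524555 0.0376688  0.15758778] [0.95642115 0.30462877 0.04027981]
10 [ 0.004  0.055 -0.   ] -0.222
20 [ 0.018  0.109 -0.   ] -0.444
30 [ 0.041  0.16  -0.   ] -0.667
40 [ 0.072  0.205 -0.   ] -0.889
50 [ 0.111  0.245 -0.   ] -1.111
60 [ 0.156  0.278 -0.   ] -1.333
70 [ 0.206  0.302 -0.   ] -1.556
80 [ 0.259  0.317 -0.001] -1.778
90 [ 0.314  0.322 -0.001] -2.0
95 [ 0.342  0.321 -0.001] -2.111
```

```bash
python3 -m crank '[0,0.03,0,0,0,-0.11,-1, 0.004,0.055,0,0,0,-0.22,-1, 0.01,0.08,0,0,0,-0.33,-1, 0.018,0.11,0,0,0,-0.44,-1, 0.03,0.135,0,0,0,-0.56,-1, 0.04,0.16,0,0,0,-0.67,-1, 0.055,0.18,0,0,0,-0.78,-1, 0.072,0.205,0,0,0,-0.89,-1]'
```

```text
time_s: 6.15
eef_pos: [0.5217, 0.0173, 0.1576]
tool_rot: [-179.9, -0.1, 37.1]
wrist_force: [-0.2, 5.6, 0.5]
gripper_width: 0.148
grasp_force: 29.9
```

```bash
python3 -m crank '[0,0.03,0,0,0,-0.11,-1, 0.004,0.055,0,0,0,-0.22,-1, 0.01,0.08,0,0,0,-0.33,-1, 0.018,0.11,0,0,0,-0.44,-1, 0.03,0.135,0,0,0,-0.56,-1, 0.04,0.16,0,0,0,-0.67,-1, 0.055,0.18,0,0,0,-0.78,-1, 0.072,0.205,0,0,0,-0.89,-1]'; python3 -c "
from h import *
print(tool()[2]['ft_torque'],tool()[2]['joints'])"
```

```text
time_s: 6.82
eef_pos: [0.5396, 0.006, 0.1575]
tool_rot: [-180.0, -0.2, 77.1]
wrist_force: [-0.8, 6.7, 1.4]
gripper_width: 0.149
grasp_force: 29.9
[ 1.4937975   0.32224036 -0.03328813] [-12.92516254  31.02084985  15.22577947 105.42264861 -11.26663038
  45.0095227   -4.66278213]
```

```bash
python3 -m crank '[0,0.02,0,0,0,-0.07,-1, 0.002,0.035,0,0,0,-0.14,-1, 0.004,0.05,0,0,0,-0.2,-1, 0.006,0.06,0,0,0,-0.25,-1, 0.009,0.075,0,0,0,-0.3,-1, 0.009,0.08,0,0,0,-0.33,-1, 0.009,0.08,0,0,0,-0.33,-1, 0.009,0.08,0,0,0,-0.33,-1]'; python3 -c "
from h import *
print(tool()[2]['ft_torque'],tool()[2]['joints'])"
```

```text
time_s: 7.48
eef_pos: [0.5447, 0.005, 0.1574]
tool_rot: [-179.7, -0.3, 91.5]
wrist_force: [-5.2, 6.4, 5.5]
gripper_width: 0.152
grasp_force: 32.2
[ 1.39154617  1.19038353 -0.76627671] [ -9.91379589  31.23482738  11.00221231 104.24716657  -8.30992999
  45.62616117   6.85125805]
```

The key turned about 94° at the wrist and now loads the hard stop. I'll open the fingers partly, rise, and move over the handle, off-centre along its bar so the fingers clear the key.

```bash
python3 -m crank '[0,0,0,0,0,0,-0.35, 0,0,0,0,0,0,-0.35, 0,0,0,0,0,0,-0.35, 0,0,0,0,0,0,-0.35, 0,0,-0.1,0,0,0,-0.35, 0,0,-0.4,0,0,0,-0.35, 0,0,-0.7,0,0,0,-0.35, 0,0,-0.7,0,0,0,-0.35]'
python3 - <<'E'
from h import *
p,R,s=tool();print(p)
im=vision.snapshot('top');cv2.imwrite('pics/top1.png',im[:,:,::-1])
T=vision.calibration('top')
ce,st,pts=comp(im,(5,150,100),(16,255,255),(220,140,310,235));print(ce,st,plane(T,ce,.165))
v=np.linalg.svd(pts-ce)[2][0];t=(pts-ce)@v
a,b=[plane(T,ce+v*q,.165) for q in(t.min(),t.max())];print(a,b,np.degrees(np.arctan2(*(a-b)[1::-1])))
goto([.519,.112,.2],Rot.from_euler('xyz',[180,0,-3],degrees=True))
E
```

```text
time_s: 8.15
eef_pos: [0.5516, 0.002, 0.234]
tool_rot: [179.3, 0.0, 91.6]
wrist_force: [0.3, -0.1, 1.5]
gripper_width: 0.322
grasp_force: 0.0
[0.55156058 0.00196023 0.23404915]
[273.804769   207.43815201] [254 182  41  42 671] [ 0.47487892 -0.00991534  0.165     ]
[0.48734246 0.03676378 0.165     ] [ 0.45880422 -0.07003601  0.165     ] 75.03938778234287
shift [ 1.107 -0.282  0.312] turn [ 0.009 -0.009  2.103]
```

```bash
python3 -m crank '[0.2,-0.05,0,0,0,0.1,-0.35, 0.4,-0.1,0,0,0,0.25,-0.35, 0.6,-0.15,0,0,0,0.4,-0.35, 0.8,-0.2,0,0,0,0.55,-0.35, 1,-0.25,0,0,0,0.7,-0.35, 1,-0.28,0,0,0,0.85,-0.35, 1,-0.28,0,0,0,1,-0.35, 1,-0.28,0,0,0,1,-0.35]'
python3 -m crank '[0,0,0,0,0,0.15,-0.35, 0,0,0,0,0,0.3,-0.35, 0,0,0,0,0,0.45,-0.35, 0,0,0,0,0,0.6,-0.35, 0,0,0,0,0,0.75,-0.35, 0,0,0,0,0,0.9,-0.35, 0,0,0,0,0,1,-0.35, 0,0,0,0,0,1,-0.35]'
python3 - <<'E'
from h import *
goto([.519,.112,.2],Rot.from_euler('xyz',[180,0,-3],degrees=True))
c=vision.calibration('wrist');im=vision.snapshot('wrist');cv2.imwrite('pics/w2.png',im[:,:,::-1]);np.save('w2.npy',c,allow_pickle=True)
print(proj(c,np.array([.547,.0355,.165])),proj(c,np.array([.551,.11,.124])))
E
```

```text
time_s: 8.87
eef_pos: [0.516, 0.1024, 0.2271]
tool_rot: [-180.0, 0.1, 46.6]
wrist_force: [-0.1, 0.6, 0.2]
gripper_width: 0.326
grasp_force: 0.0
time_s: 9.53
eef_pos: [0.5164, 0.1016, 0.2272]
tool_rot: [179.9, 0.0, 1.7]
wrist_force: [0.1, -0.0, -0.1]
gripper_width: 0.324
grasp_force: 0.0
shift [ 0.029 -0.104  0.272] turn [0.001 0.001 0.105]
[337.41778648 171.6582822 ] [248.65369003 154.85824747]
```

View pics/w2.png

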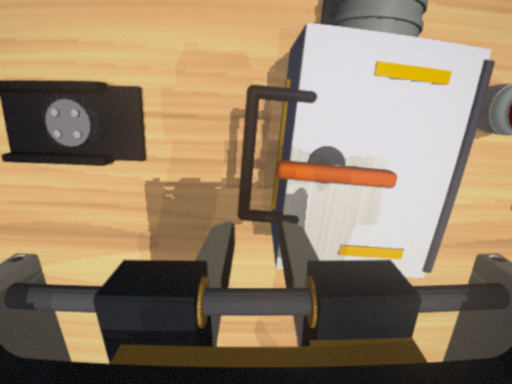

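The wrist view shows the key bar running front to back, from (284,169) to (391,180), parallel to the panel's edges, so it is unlocked. The handle bar's middle at (248,153) matches my prediction, so I'll go down and grip it.

```bash
python3 -m crank '[0.03,-0.1,0.1,0,0,0.1,-0.35, 0.03,-0.1,0.3,0,0,0.1,-0.35, 0.03,-0.1,0.5,0,0,0.1,-0.35, 0.03,-0.1,0.65,0,0,0.1,-0.35, 0.03,-0.1,0.75,0,0,0.1,-0.35, 0.03,-0.1,0.85,0,0,0.1,-0.35, 0.03,-0.1,0.85,0,0,0.1,-0.35, 0.03,-0.1,0.85,0,0,0.1,-0.35]'
python3 - <<'E'
from h import *
goto([.519,.111,.120],Rot.from_euler('xyz',[180,0,-3],degrees=True))
E
```

```text
time_s: 10.25
eef_pos: [0.5194, 0.1119, 0.1426]
tool_rot: [180.0, 0.0, -2.8]
wrist_force: [0.0, 0.4, 0.4]
gripper_width: 0.325
grasp_force: 0.0
shift [-0.003  0.009  0.226] turn [0.    0.    0.005]
```

```bash
python3 -m crank '[0,0.01,0.08,0,0,0,-0.35, 0,0.01,0.16,0,0,0,-0.35, 0,0.01,0.22,0,0,0,-0.35, 0,0.01,0.22,0,0,0,-1, 0,0.01,0.22,0,0,0,-1, 0,0.01,0.22,0,0,0,-1, 0,0.01,0.22,0,0,0,-1, 0,0.01,0.22,0,0,0,-1]'
python3 - <<'E'
from h import *
p,R,s=tool();print(p,s['grasp_force'])
# hinge line: bar centre vs hinge in (gx,z) plane; grasped bar circle radius .21
g=np.array([-.053,-.9986,0])
off=p[2]-.124
for a in range(0,96,5):
    r=np.radians(a);d=.21*(1-np.cos(r))*g+np.array([0,0,.21*np.sin(r)])
    print(a,(R.inv().apply(d)/.1).round(3))
E
```

```text
time_s: 10.92
eef_pos: [0.5193, 0.1131, 0.1207]
tool_rot: [-179.9, -0.0, -2.7]
wrist_force: [1.1, 4.1, -2.4]
gripper_width: 0.119
grasp_force: 30.0
[0.51933592 0.11309428 0.12068618] 30.00594913959503
0 [0. 0. 0.]
5 [ 0.     0.008 -0.183]
10 [-0.     0.031 -0.365]
15 [-0.     0.07  -0.544]
20 [-0.     0.125 -0.719]
25 [-0.001  0.195 -0.888]
30 [-1.000e-03  2.790e-01 -1.051e+00]
35 [-0.002  0.377 -1.205]
40 [-0.002  0.488 -1.351]
45 [-0.003  0.612 -1.486]
50 [-0.004  0.746 -1.61 ]
55 [-0.004  0.891 -1.722]
60 [-0.005  1.046 -1.821]
65 [-0.006  1.208 -1.906]
70 [-0.007  1.377 -1.977]
75 [-0.008  1.552 -2.032]
80 [-0.009  1.73  -2.072]
85 [-0.01   1.912 -2.097]
90 [-0.01   2.095 -2.105]
95 [-0.011  2.278 -2.097]
```

```bash
python3 -m crank '[0,0,-0.03,0,0,0,-1, 0,0.002,-0.08,0,0,0,-1, 0,0.006,-0.15,0,0,0,-1, 0,0.012,-0.23,0,0,0,-1, 0,0.022,-0.31,0,0,0,-1, 0,0.035,-0.39,0,0,0,-1, 0,0.05,-0.47,0,0,0,-1, 0,0.07,-0.545,0,0,0,-1]'
```

```text
time_s: 11.58
eef_pos: [0.5188, 0.1053, 0.1756]
tool_rot: [-179.9, -0.0, -2.8]
wrist_force: [3.1, 4.6, -6.0]
gripper_width: 0.117
grasp_force: 30.0
```

```bash
python3 -m crank '[0,0.02,-0.07,0,0,0,-1, 0,0.042,-0.14,0,0,0,-1, 0,0.067,-0.21,0,0,0,-1, 0,0.095,-0.275,0,0,0,-1, 0,0.125,-0.344,0,0,0,-1, 0,0.153,-0.4,0,0,0,-1, 0,0.181,-0.455,0,0,0,-1, 0,0.21,-0.507,0,0,0,-1]'
python3 -m crank '[0,0.036,-0.06,0,0,0,-1, 0,0.074,-0.117,0,0,0,-1, 0,0.114,-0.172,0,0,0,-1, 0,0.156,-0.228,0,0,0,-1, 0,0.2,-0.285,0,0,0,-1, 0,0.245,-0.335,0,0,0,-1, 0,0.288,-0.385,0,0,0,-1, 0,0.333,-0.435,0,0,0,-1]'
python3 - <<'E'
from h import *
p,R,s=tool();print(s['ft_torque'],s['joints'])
E
```

```text
time_s: 12.25
eef_pos: [0.5175, 0.0845, 0.2263]
tool_rot: [-179.9, 0.0, -2.8]
wrist_force: [1.6, 6.0, -3.7]
gripper_width: 0.12
grasp_force: 30.0
time_s: 12.92
eef_pos: [0.5156, 0.0521, 0.2699]
tool_rot: [-179.7, 0.1, -2.8]
wrist_force: [0.9, 6.1, -1.3]
gripper_width: 0.124
grasp_force: 30.0
[ 1.77952843 -0.03724069 -0.0356308 ] [-34.62031517  24.71938514  39.27799266 100.54600022 -17.89458359
  61.10813731 -81.89565251]
```

```bash
python3 -m crank '[0,0.05,-0.047,0,0,0,-1, 0,0.1,-0.093,0,0,0,-1, 0,0.152,-0.139,0,0,0,-1, 0,0.206,-0.182,0,0,0,-1, 0,0.262,-0.224,0,0,0,-1, 0,0.318,-0.262,0,0,0,-1, 0,0.375,-0.299,0,0,0,-1, 0,0.434,-0.335,0,0,0,-1]'
python3 -m crank '[0,0.06,-0.032,0,0,0,-1, 0,0.12,-0.064,0,0,0,-1, 0,0.182,-0.094,0,0,0,-1, 0,0.245,-0.121,0,0,0,-1, 0,0.31,-0.147,0,0,0,-1, 0,0.374,-0.17,0,0,0,-1, 0,0.44,-0.191,0,0,0,-1, 0,0.506,-0.211,0,0,0,-1]'
python3 - <<'E'
from h import *
p,R,s=tool();print(s['ft_torque'],s['joints'])
E
```

```text
time_s: 13.58
eef_pos: [0.5131, 0.01, 0.304]
tool_rot: [-179.6, 0.1, -2.7]
wrist_force: [-1.6, 8.6, 3.4]
gripper_width: 0.117
grasp_force: 30.0
time_s: 14.25
eef_pos: [0.5101, -0.0413, 0.326]
tool_rot: [-179.6, 0.1, -2.7]
wrist_force: [-2.9, 8.5, 5.3]
gripper_width: 0.117
grasp_force: 30.0
[ 1.99212435  0.88990817 -0.04325342] [-26.18514387  21.35860259  41.4411838   95.88982315 -15.42314882
  68.69233952 -73.71734668]
```

```bash
python3 -m crank '[0,0.08,-0.02,0,0,0,-1, 0,0.16,-0.037,0,0,0,-1, 0,0.24,-0.05,0,0,0,-1, 0,0.32,-0.06,0,0,0,-1, 0,0.4,-0.068,0,0,0,-1, 0,0.48,-0.071,0,0,0,-1, 0,0.54,-0.073,0,0,0,-1, 0,0.58,-0.073,0,0,0,-1]'
python3 -m crank '[0,0,0,0,0,0,-1, 0,0,0,0,0,0,-1, 0,0,0,0,0,0,-0.5, 0,0,0,0,0,0,-0.5, 0,0,0,0,0,0,-0.5, 0,0,0,0,0,0,-0.5, 0,0,0,0,0,0,-0.5, 0,0,0,0,0,0,-0.5]'
python3 - <<'E'
from h import *
im=vision.snapshot('side');cv2.imwrite('pics/s2.png',cv2.resize(im[60:270,150:370,::-1],(660,570),interpolation=2))
print(tool()[2]['joints'])
E
```

```text
time_s: 14.92
eef_pos: [0.5064, -0.1027, 0.3323]
tool_rot: [-179.9, 0.2, -2.9]
wrist_force: [-4.3, 2.9, 6.1]
gripper_width: 0.12
grasp_force: 30.0
time_s: 15.58
eef_pos: [0.5088, -0.1021, 0.3311]
tool_rot: [180.0, 0.0, -2.8]
wrist_force: [0.8, -0.1, 0.7]
gripper_width: 0.25
grasp_force: 0.0
[-19.73489407  21.92093269  41.99887116  94.42203748 -15.42253288
  69.61765765 -67.18780625]
```

View pics/s2.png

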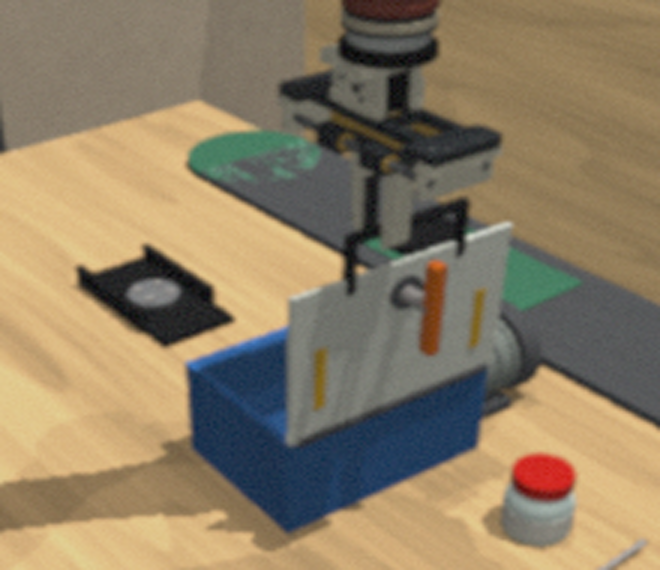

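The panel stands upright at crop (400,330) with the key unlocked, and the open jaws straddle the bar. I'll rise, back away toward +y, and turn the jaws.

```bash
python3 -m crank '[0,0,-0.15,0,0,0,-0.5, 0,0,-0.3,0,0,0,-0.5, 0,0,-0.45,0,0,0,-0.5, 0,0,-0.5,0,0,0,-0.5, 0,-0.2,-0.5,0,0,0,-0.5, 0,-0.5,-0.5,0,0,0,-0.5, 0,-0.8,-0.5,0,0,0,-0.7, 0,-1,-0.5,0,0,0,-1]'
python3 -m crank '[-0.1,-0.1,0,0,0,-0.15,-1, -0.2,-0.1,0,0,0,-0.3,-1, -0.3,-0.2,0,0,0,-0.45,-1, -0.3,-0.2,0,0,0,-0.6,-1, -0.3,-0.2,0,0,0,-0.75,-1, -0.3,-0.2,0,0,0,-0.9,-1, -0.3,-0.2,0,0,0,-1,-1, -0.3,-0.2,0,0,0,-1,-1]'
python3 -m crank '[0,0,0.1,0,0,-0.15,-1, 0,0,0.2,0,0,-0.3,-1, 0,0,0.3,0,0,-0.45,-1, 0,0,0.4,0,0,-0.6,-1, 0,0,0.5,0,0,-0.75,-1, 0,0,0.6,0,0,-0.9,-1, 0,0,0.7,0,0,-1,-1, 0,0,0.7,0,0,-1,-1]'
python3 - <<'E'
from h import *
goto([.48,-.0145,.20],Rot.from_euler('xyz',[180,0,87],degrees=True))
print(tool()[2]['joints'])
im=vision.snapshot('top');T=vision.calibration('top')
cv2.imwrite('pics/t2.png',cv2.resize(im[120:250,200:330,::-1],(520,520),interpolation=2))
print(proj(T,np.array([.53,-.0145,.076])),proj(T,np.array([.578,-.0145,.076])))
ce,st,pts=comp(im,(0,150,100),(6,255,255),(225,150,310,225));print(ce,st,plane(T,ce,.08))
c=vision.calibration('wrist');im=vision.snapshot('wrist');cv2.imwrite('pics/w3.png',im[:,:,::-1]);np.save('w3.npy',c,allow_pickle=True)
print(proj(c,np.array([.53,-.0145,.076])))
E
```

```text
time_s: 16.3
eef_pos: [0.5136, 0.0013, 0.3805]
tool_rot: [-179.9, 0.1, -2.6]
wrist_force: [0.2, 1.2, 0.4]
gripper_width: 0.149
grasp_force: 0.0
time_s: 16.97
eef_pos: [0.4844, 0.0194, 0.3808]
tool_rot: [-180.0, 0.0, 42.3]
wrist_force: [-0.2, -0.3, -0.3]
gripper_width: 0.007
grasp_force: 0.0
time_s: 17.63
eef_pos: [0.4833, 0.0194, 0.3092]
tool_rot: [-179.7, 0.0, 87.1]
wrist_force: [-0.6, -0.6, -0.1]
gripper_width: 0.01
grasp_force: 0.0
shift [-0.339 -0.011  1.092] turn [-0.006  0.001  0.003]
[-21.68228171  16.80558848  22.51335253 101.16894047  -7.06115904
  63.682205     0.26689896]
[273.86475005 193.68852587] [273.60531726 177.42003192]
[267.59574468 183.28775724] [ 242  150   50   75 2867] [0.55983374 0.00323626 0.08      ]
[290.01011137 182.99839427]
```

View pics/t2.png

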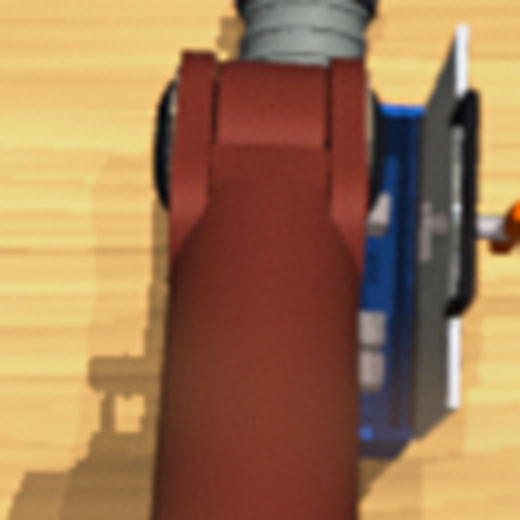

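View pics/w3.png

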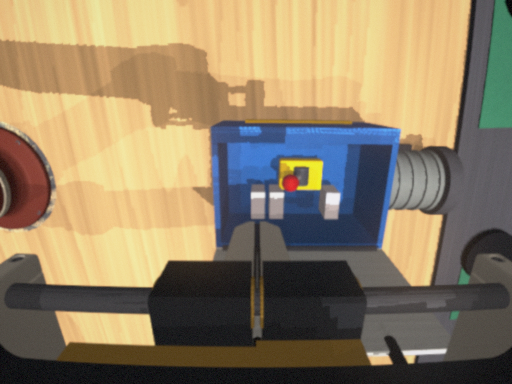

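The wrist view shows the red knob at (291,183) against a predicted (290,183), still tripped toward the robot's side, with the box otherwise clear along its path. In the top view the panel is upright, with the arm over the box. Before going down I'll check how close the wrist camera's mount comes to the panel.

Run:
```python
from h import *
c=np.load('w3.npy',allow_pickle=True).item();p,R,s=tool()
cam=-np.array(c['R']).T@np.array(c['t']);print(cam,R.inv().apply(cam-p))
# panel: top rear view edge -> handle y now
T=vision.calibration('top')
for q in((462,30),(452,405),(470,200)): print(plane(T,(200+q[0]/4,120+q[1]/4),.294 if q[0]!=470 else .334))
goto([.48,-.011,.20],Rot.from_euler('xyz',[180,0,87],degrees=True))
```

```text
[0.48749908 0.10384846 0.46579578] [ 0.08454101 -0.0016274  -0.1547696 ]
[ 0.6530377  -0.11121231  0.294     ]
[ 0.41901801 -0.09699426  0.294     ]
[ 0.53408151 -0.10632458  0.334     ]
shift [-0.305 -0.028  1.111] turn [-0.001  0.    -0.001]
```

```bash
python3 -m crank '[-0.3,0,0.1,0,0,0,-1, -0.31,0,0.3,0,0,0,-1, -0.31,0,0.5,0,0,0,-1, -0.31,0,0.65,0,0,0,-1, -0.31,0,0.8,0,0,0,-1, -0.31,0,0.95,0,0,0,-1, -0.31,0,1,0,0,0,-1, -0.31,0,1,0,0,0,-1]'
python3 -m crank '[0,0,0.2,0,0,0,-1, 0,0,0.4,0,0,0,-1, 0,0,0.6,0,0,0,-1, 0,0,0.75,0,0,0,-1, 0,0,0.9,0,0,0,-1, 0,0,1,0,0,0,-1, 0,0,1,0,0,0,-1, 0,0,1,0,0,0,-1]'
python3 - <<'E'
from h import *
goto([.483,-.012,.073],Rot.from_euler('xyz',[180,0,87],degrees=True))
E
```

```text
time_s: 18.4
eef_pos: [0.4828, -0.0114, 0.2107]
tool_rot: [-179.9, 0.0, 87.1]
wrist_force: [-0.4, -0.8, 0.2]
gripper_width: 0.003
grasp_force: 0.0
time_s: 19.07
eef_pos: [0.484, -0.0116, 0.112]
tool_rot: [179.9, 0.0, 87.1]
wrist_force: [0.4, 0.3, 0.0]
gripper_width: 0.007
grasp_force: 0.0
shift [-0.005 -0.01   0.39 ] turn [0.002 0.    0.003]
```

```bash
python3 -m crank '[0,0,0.2,0,0,0,-1, 0,0,0.39,0,0,0,-1, 0,0,0.39,0,0,0,-1, 0,0.1,0.39,0,0,0,-1, 0,0.2,0.39,0,0,0,-1, 0,0.3,0.39,0,0,0,-1, 0,0.38,0.39,0,0,0,-1, 0,0.45,0.39,0,0,0,-1]'
python3 -m crank '[0,0.05,0,0,0,0,-1, 0,0.1,0,0,0,0,-1, 0,0.15,0,0,0,0,-1, 0,0.18,0,0,0,0,-1, 0,0.21,0,0,0,0,-1, 0,0.24,0,0,0,0,-1, 0,0.24,0,0,0,0,-1, 0,0.24,0,0,0,0,-1]'
```

```text
time_s: 19.73
eef_pos: [0.529, -0.0137, 0.0737]
tool_rot: [179.9, -0.0, 87.2]
wrist_force: [-2.0, 0.0, 1.9]
gripper_width: 0.01
grasp_force: 1.0
time_s: 20.4
eef_pos: [0.5494, -0.0148, 0.0717]
tool_rot: [-179.7, -0.0, 87.2]
wrist_force: [-4.7, -0.2, 1.9]
gripper_width: 0.002
grasp_force: 2.5
```

```bash
python3 -m crank '[0,0.03,0,0,0,0,-1, 0,0.05,0,0,0,0,-1, 0,0.08,0,0,0,0,-1, 0,0.08,0,0,0,0,-1, 0,0.08,0,0,0,0,-1, 0,0.08,0,0,0,0,-1, 0,0.08,0,0,0,0,-1, 0,0.08,0,0,0,0,-1]'
```

```text
time_s: 21.07
eef_pos: [0.5497, -0.0148, 0.0717]
tool_rot: [-178.7, -0.1, 87.2]
wrist_force: [-16.4, 0.3, 15.2]
gripper_width: 0.004
grasp_force: 9.1
```

The lever is firmly against its stop, with the force rising and no further motion. I'll back off, rise, and check.

```bash
python3 -m crank '[0,-0.1,0,0,0,0,-1, 0,-0.2,0,0,0,0,-1, 0,-0.35,0,0,0,0,-1, 0,-0.4,-0.1,0,0,0,-1, 0,-0.4,-0.3,0,0,0,-1, 0,-0.4,-0.5,0,0,0,-1, 0,-0.4,-0.8,0,0,0,-1, 0,-0.4,-1,0,0,0,-1]'
python3 -m crank '[0,0,-0.2,0,0,0,-1, 0,-0.1,-0.4,0,0,0,-1, 0.2,-0.2,-0.6,0,0,0,-1, 0.3,-0.3,-0.9,0,0,0,-1, 0.4,-0.3,-1,0,0,0,-1, 0.4,-0.3,-1,0,0,0,-1, 0.4,-0.3,-1,0,0,0,-1, 0.4,-0.3,-1,0,0,0,-1]'
python3 - <<'E'
from h import *
c=vision.calibration('wrist');im=vision.snapshot('wrist');b=vision.snapshot('side')
print(proj(c,np.array([.579,-.0165,.076])),proj(c,np.array([.53,-.0145,.076])))
h=np.zeros((384,640,3),np.uint8);h=np.hstack([cv2.resize(im[60:320,130:430],(440,381),interpolation=2),cv2.resize(b[60:270,150:350],(363,381),interpolation=2)])[:,:800]
cv2.imwrite('pics/end.png',h[:,:,::-1])
E
```

```text
time_s: 21.73
eef_pos: [0.5219, -0.0136, 0.1754]
tool_rot: [179.7, 0.0, 87.2]
wrist_force: [0.8, 0.1, 0.0]
gripper_width: 0.006
grasp_force: 0.0
time_s: 22.4
eef_pos: [0.4919, 0.0273, 0.2717]
tool_rot: [-180.0, 0.0, 87.1]
wrist_force: [-0.2, -0.1, -0.5]
gripper_width: 0.007
grasp_force: 0.0
[322.87279026 196.62565283] [287.13988562 196.95399517]
```

View pics/end.png

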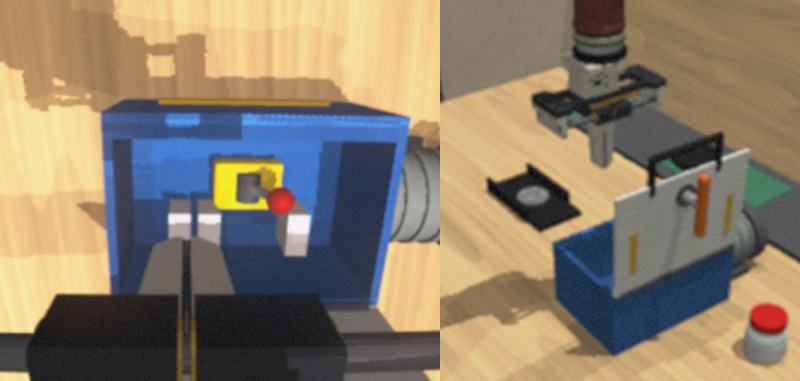

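The knob is now on the far side at full-image pixel (321,197), against a predicted (323,197) for fully on. The panel is upright, the robot is clear, and the bystanders haven't moved.

```bash
python3 -c "
from workcell import sign_off; print(sign_off())"
```

```text
the job is handed in; nothing more can be done
None
```

The job is handed in at about 22.5 s: the key is unlocked to its stop, the panel stands upright by itself, the isolator lever is fully over, and the jar, screwdriver and binding base were not touched.

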